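# Close the filter cell with the pin spanner

## Task

Take the two-pin spanner from its holder, set both prongs into a pair of opposite holes in the filter cell's lock ring, and screw the ring clockwise until it comes up solid against its stop, gently and without forcing it. Then lift the spanner off and put it back in its holder, prongs down in the two holes. Touch the cell with the spanner only, and leave the other things on the bench where they are.

Things in the scene. Friction and masses are not known exactly. Their poses are not given: they have to be found in the camera images.
- cell: aluminium filter test cell bolted to the bench: round base flange 120 mm across, body 92 mm across, a short brass port sticking out towards its -x (60 mm from the axis, 32 mm up). Origin: centre of its underside on the bench, z up. On top sits a steel lock ring 88 mm across, 14 mm thick, bore 34 mm (disc inside lies 4 mm below the face), that screws on the cell's vertical axis
- ring_face (a point): centre of the lock ring's upper face, on the cell's axis; it rises and sinks with the ring but does not turn with it (axes parallel to the cell's). The ring has four through holes, 10 mm wide with a 1.5 mm chamfer, 90 degrees apart on a 28 mm radius. Their angle is not reported: judge it roughly by eye or from how far it has to go, then find them by feel
- ring_home (a point): where ring_face is when the ring is home against its hard stop, 66 mm above the bench; its holes then lie only roughly (within 10 degrees) on the cell's x and y axes. Clockwise from above closes it, 3 mm lower per turn. It starts 40 to 65 degrees short of home, 0.3 to 0.6 mm high. Turning takes about 0.25 N m and it stays where it is left; at the stop over 1 N m (40 N on the prongs) is too much
- spanner_grip (a point): centre of the two-pin spanner's upright orange grip with two black bands, 30 mm (x) by 18 mm (y) by 62 mm tall: take it from above across the 18 mm. x is the line through the two prongs, z up. 0.22 kg. A dark crossbar (72 x 16 x 14 mm) lies under the grip, its top 31 mm below this point. The spanner is the same either way round
- prong_tips (a point): point midway between the two prong tips of the spanner, 55 mm below spanner_grip; axes as spanner_grip. The prongs are 6 mm thick, 10 mm long with stepped ends (4 mm thick over the last 2 mm), and point down from the crossbar at x = -28 and +28 mm
- spanner: the whole spanner; origin at the point midway between the prong tips, axes as spanner_grip
- holder_top (a point): centre of the upper face of the grey holder block (96 x 46 mm, face 24 mm above the bench, fixed); x runs through its two square holes, 13 mm wide, 14 mm deep, at x = -28 and +28 mm. The spanner stands in it with its crossbar on this face, so that the prong tips are 10 mm below the face
- beaker: white plastic beaker, 59 mm across, 67 mm high, a bystander; origin: centre of its underside
- weight: brass calibration weight with a knob, 33 mm across, 42 mm high, a bystander; origin: centre of its underside
- applicator: square steel frame, 79 x 90 x 32 mm, a bystander; origin: centre of its underside
- black_jar: small black screw-lid jar, 48 mm across, 56 mm high, a bystander; origin: centre of its underside
- wash: white wash bottle with a red cap and bent spout, 64 x 83 x 182 mm, a bystander; origin: under its middle
Not all that is in view belongs to the job. What is shaped like the cell but purple is not meant.

How it is judged:
By the outcome, as a careful person would: the job done as asked, in the order asked, and still so for the second after the job is handed in, with the robot touching nothing.
It also fails if it takes over 72 s, if anything falls off the work surface, if the arm or the gripper's body presses on something with over 40 N, if the wrist force passes 120 N, or if a joint passes its speed limit or range.

## Robot

A 7-joint arm with a two-finger parallel gripper is mounted at the origin on a cart in front of the work surface, level with it; the furniture and walls round the work are solid. World frame = base frame: x ahead of the robot, y to its left, z up, the work surface at z = 0. Lengths are in m, angles in rad, forces in N, time in s.
With the tool pointing down it reaches from about 0.4 to 0.85 m from the base axis. Payload 10.4 kg.
Tool frame: the origin (TCP) lies between the finger pads; the fingertips stand manip.tcp_to_tips ahead of it and the grasp point (between the pads) lies 2 mm behind it (manip.tcp_to_tips is the distance from the TCP to the fingertips, in m); y points along the fingers, z is the direction in which the jaws open and shut, and the axes are right-handed (so a half turn about y gives the same grasp; the last joint's range is limited). The gripper opens to 85 mm and grips with 20 to 120 N. Pads are 22 mm wide; open, the fingers measure 114 mm over their backs; the gripper's body (76 mm by 85 mm) begins 54 mm behind the grasp point. The pads swing forward as they close: fully open they stand 13 mm farther back than shut.
Start: joints at [1.267, 0.332, -0.065, 1.46, 0.022, 1.35, -0.088], TCP at [0.173, -0.601, 0.248] pointing down, gripper open.
Joint ranges: [-2.6, 2.6], [-0.5, 2.12], [-1.47, 1.34], [0.16, 2.42], [-1.27, 4.41], [0.06, 2.06], [-2.6, 2.6]. Speed limits (rad/s): [2.22, 2.22, 2.79, 2.79, 3.14, 3.14, 3.14].

## Interface

Orientations are given as a unit quaternion [x, y, z, w].
In Python, from workcell import manip gives the robot as it stands. The module is installed in compiled form; this text tells all that it offers.
- The arm moves only by the tool move_arm, never from a script. Its argument "increments" is a list of rows, each an object with "offset": the shift along the tool's x, y, z in m, a list of three; "yaw": the turn about the tool's y in degrees; "jaw": the closure in counts, from 0 (fully open) to 255 (shut). In form: [{"offset": [tx, ty, tz], "yaw": yaw, "jaw": jaw}, ...]. A call has 1 to 10 rows; each row is the pose to reach, as a shift and turn from the pose measured when the call began, along the tool's axes at that moment; what a row does not reach only later rows make up. A row lasts 1/12 s, in which the tool goes at most 41.7 mm and 7.16 degrees, less where a joint would pass 70% of its speed; a pose out of reach is approached as far as the arm can. A call with a gripper value outside its range is refused whole. The fingers move at their own pace and stop on an object; "squeeze" is the grip in N (left out, the last holds). Time passes only in rows, so rows that repeat a pose let the fingers close. It gives the time, the measured TCP pose, the force and the opening at its end, in the units of the state.
- manip.get_obs(): the state, without advancing time (a new reading comes with each control period).
- manip.camera(name): name is "side" or "top" or "wrist"; returns a dict with "pixels" (480x640x3 uint8, red, green, blue), "depth" (480x640 float32, m along the optical axis (not along the pixel's ray), 0 where there is no reading), "intrinsics" (3x3 intrinsics, pixels), "R" (3x3) and "t" (3): a world point X has camera coordinates R X + t; the wrist camera has in their place "mount" (4x4, takes a point from camera to tool coordinates, whose origin is the TCP and whose axes are the tool frame's). Camera axes: x right, y down, z forward; pixel columns grow to the right and rows downward; lengths in m; the calibration is good to about 2 mm. The wrist camera is an equidistant fisheye: a pixel r from the principal point sees the ray r / f radians off the axis. A picture is of the moment at which its call begins: read the wrist's pose just before it.
- manip.hand_in(): hands the job in, once; it reports no verdict.
Trained networks look in a picture, given as the dict that the camera call returned (one of the last four; its "shot" number tells which), for a name from the list of things; names that differ only in an ending like _2 or _b are one class to them, and where a whole thing is asked for, a point or a joint stands for the part that bears it (a point fixed in the world has none). Each returns a list of dicts, best first, with "confidence" (0 to 1); they miss things now and then, are a little off and sometimes report something else, mostly with a low value. They report only what shows in the picture. A call takes as long as a camera call. They do not tell look-alikes from the thing itself.
- manip.recognise(picture, query): "bbox" ([left, top, right, bottom] in pixels, round what is visible of it).
- manip.spot_point(picture, query): "centre" ([column, row] in pixels: a listed point, or the origin of a listed thing).
The state is a dict: "clock": time; "joint_pos": joint angles; "joint_velocities": joint speeds; "tau": joint torques, N m; "position": TCP position; "ee_rot": TCP orientation; "ft_force": force on the tool from outside, world axes, zero at the start; "torque": the same for the moment, N m; "grip_width": opening from 0.0 (shut) to 1.0 (fully open).
Only numpy, scipy, OpenCV 4.12 (cv2) and the standard library are available. Lean on these libraries where they do the work, as an engineer would, in place of code of your own. Each camera call takes 0.05 s, during which the arm holds its last target. There are 200 camera calls.

## Working session

There is one attempt and no reset: what is moved stays moved. The work goes in short steps, Python scripts to look and compute and a tool call to move; the robot and the scene stay as the last step left them, time stands still between calls to the robot, and variables do not carry over. Pictures are saved under pics/ and viewed, about 8 in all and at most 12, crops included, and the job is handed in when it is done.

Besides the shell and the picture viewer there is one more tool, called as a command line: name --argument value ..., lists and objects as JSON in quotes. move_arm: Moves the arm, as the interface text tells. Its arguments: {"type":"object","properties":{"increments":{"type":"array","items":{"type":"object","properties":{"offset":{"type":"array","items":{"type":"number"}},"yaw":{"type":"number"},"jaw":{"type":"number"}}}},"squeeze":{"type":"number"}},"required":["increments"]}

```bash
mkdir -p pics
cat > h.py <<'E'
import numpy as np, cv2
from workcell import manip
from scipy.spatial.transform import Rotation as Ro
def world(c,u,v,z=None,d=None):
    K=np.array(c['intrinsics']);R=np.array(c['R']);t=np.array(c['t'])
    ray=np.linalg.inv(K)@[u,v,1]; o=-R.T@t; r=R.T@ray
    if z is not None: return o+r*(z-o[2])/r[2]
    if d is None: d=c['depth'][int(round(v)),int(round(u))]
    return o+r*d
def proj(c,X):
    p=np.array(c['intrinsics'])@(np.array(c['R'])@X+np.array(c['t'])); return p[:2]/p[2]
def save(c,n,box=None,s=1):
    im=c['pixels'][:,:,::-1]
    if box: im=im[box[1]:box[3],box[0]:box[2]]
    cv2.imwrite('pics/'+n,cv2.resize(im,None,fx=s,fy=s,interpolation=cv2.INTER_CUBIC))
E
python3 - <<'E'
from h import *
np.set_printoptions(precision=4,suppress=True)
o=manip.get_obs();print(o['clock'],o['position'],o['ee_rot'],o['ft_force'],manip.tcp_to_tips);print(Ro.from_quat(o['ee_rot']).as_matrix())
cs={n:manip.camera(n) for n in('top','side')}
for n,c in cs.items():
    print(n,'cam at',-np.array(c['R']).T@c['t'])
    for q in('cell','ring_face','spanner_grip','prong_tips','holder_top','spanner','beaker','weight','applicator','black_jar','wash'):
        for r in manip.spot_point(c,q)[:3]:
            u,v=r['centre']; 
            z={'ring_face':.066,'spanner_grip':.069,'holder_top':.024,'prong_tips':.014,'spanner':.014}.get(q,0)
            print(q,round(r['confidence'],2),np.round([u,v]),world(c,u,v,z=z))
cv2.imwrite('pics/a.png',cv2.resize(np.hstack([cs['top']['pixels'],cs['side']['pixels']])[:,:,::-1],(800,300),interpolation=cv2.INTER_AREA))
save(cs['top'],'t.png')
E
```

```text
0.0 [ 0.1731 -0.6002  0.2475] [-0.0991  0.7006 -0.6996  0.0989] [-0.0586 -0.1415 -0.1705] 0.017
[[-0.9608 -0.0005  0.2771]
 [-0.2771  0.0014 -0.9608]
 [ 0.0001 -1.     -0.0014]]
top cam at [0.4418 0.0406 1.2038]
cell 0.84 [170. 238.] [0.5074 0.3846 0.    ]
cell 0.72 [247. 242.] [0.5027 0.2146 0.    ]
ring_face 0.79 [239. 240.] [0.5017 0.2213 0.066 ]
ring_face 0.72 [156. 238.] [0.5024 0.3951 0.066 ]
spanner_grip 0.89 [416. 230.] [ 0.5307 -0.1493  0.069 ]
prong_tips 0.69 [417. 309.] [ 0.3628 -0.162   0.014 ]
prong_tips 0.66 [415. 231.] [ 0.5322 -0.157   0.014 ]
holder_top 0.67 [248. 240.] [0.5061 0.2091 0.024 ]
holder_top 0.63 [172. 158.] [0.6829 0.3813 0.024 ]
holder_top 0.62 [414. 233.] [ 0.5279 -0.1534  0.024 ]
spanner 0.53 [412. 230.] [ 0.5351 -0.1489  0.014 ]
spanner 0.49 [242. 239.] [0.5077 0.2242 0.014 ]
beaker 0.64 [334. 295.] [0.3883 0.0184 0.    ]
beaker 0.25 [481. 286.] [ 0.4141 -0.3056  0.    ]
weight 0.53 [417. 309.] [ 0.3608 -0.1637  0.    ]
applicator 0.82 [297. 165.] [0.6756 0.1062 0.    ]
applicator 0.75 [248. 240.] [0.5063 0.2132 0.    ]
black_jar 0.67 [482. 284.] [ 0
[... 455 characters left out ...]

prong_tips 0.52 [391. 207.] [ 0.4084 -0.2679  0.014 ]
prong_tips 0.48 [306. 303.] [0.4833 0.2409 0.014 ]
holder_top 0.85 [341. 213.] [ 0.5315 -0.1591  0.024 ]
spanner 0.93 [342. 220.] [ 0.5209 -0.1405  0.014 ]
spanner 0.51 [338. 220.] [ 0.5306 -0.1353  0.014 ]
beaker 0.98 [374. 268.] [0.3799 0.036  0.    ]
beaker 0.65 [301. 278.] [0.5359 0.1429 0.    ]
weight 0.55 [400. 231.] [ 0.3565 -0.1618  0.    ]
applicator 0.87 [254. 261.] [0.6706 0.1193 0.    ]
applicator 0.52 [301. 280.] [0.533  0.1478 0.    ]
black_jar 0.79 [389. 205.] [ 0.4207 -0.3046  0.    ]
wash 0.89 [191. 328.] [0.6864 0.3871 0.    ]
wash 0.31 [340. 200.] [ 0.5701 -0.2808  0.    ]
wash 0.2 [338. 218.] [ 0.5434 -0.1708  0.    ]
```

View pics/t.png

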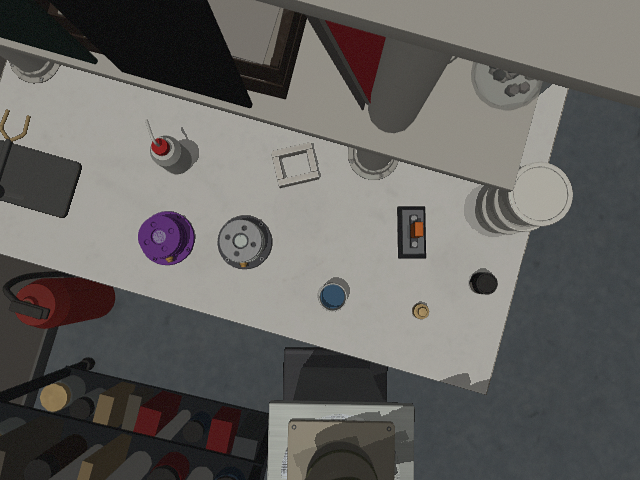

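View pics/a.png

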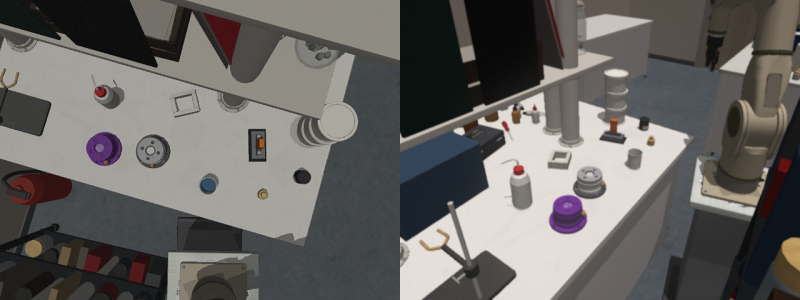

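```bash
cat > m.py <<'E'
from h import *
np.set_printoptions(precision=4,suppress=True)
c=manip.camera('top')
K=np.array(c['intrinsics']);R=np.array(c['R']);t=np.array(c['t'])
v,u=np.mgrid[:480,:640]
P=(np.stack([(u-K[0,2])/K[0,0],(v-K[1,2])/K[1,1],np.ones_like(u)],-1)*c['depth'][...,None]-t)@R
def rect(m,zz):
    pts=P[m][:,:2].astype(np.float32); r=cv2.minAreaRect(pts*1000); print(zz,m.sum(),r,np.median(P[m][:,2]))
near=lambda x,y,r:np.hypot(P[...,0]-x,P[...,1]-y)<r
z=P[...,2]
print('bench z',np.median(z[near(.45,.1,.03)]))
rect(near(.53,-.155,.08)&(z>.015)&(z<.031),'holder')
rect(near(.53,-.155,.08)&(z>.031)&(z<.05),'bar')
rect(near(.53,-.155,.08)&(z>.09),'grip')
for x,y in((.505,.22),):
    m=near(x,y,.08)&(z>.055)&(z<.085); rect(m,'ring')
    print(cv2.minEnclosingCircle((P[m][:,:2]*1000).astype(np.float32)))
    m=near(x,y,.08)&(z>.008)&(z<.025); print('flange',cv2.minEnclosingCircle((P[m][:,:2]*1000).astype(np.float32)))
a=c['pixels'][195:290,190:290,::-1];b=c['pixels'][195:290,370:470,::-1]
cv2.imwrite('pics/b.png',cv2.resize(np.hstack([a,b]),None,fx=4,fy=4,interpolation=cv2.INTER_CUBIC))
E
python3 m.py
```

```text
bench z -0.00048144879292387184
holder 616 ((530.8073120117188, -149.09043884277344), (94.75313568115234, 46.89155578613281), 1.1631669998168945) 0.023879882519963515
bar 155 ((530.487548828125, -153.31436157226562), (27.456867218017578, 69.99759674072266), 87.22602081298828) 0.03852869883189881
grip 3712 ((568.26025390625, -171.08010864257812), (93.81396484375, 83.67908477783203), 14.483814239501953) 0.7913136894260525
ring 1409 ((501.5310363769531, 219.88479614257812), (86.52644348144531, 88.80272674560547), 1.0782444477081299) 0.06586452193425281
((501.55328369140625, 219.05287170410156), 45.340301513671875)
flange ((501.9575500488281, 219.3841094970703), 59.763160705566406)
```

View pics/b.png

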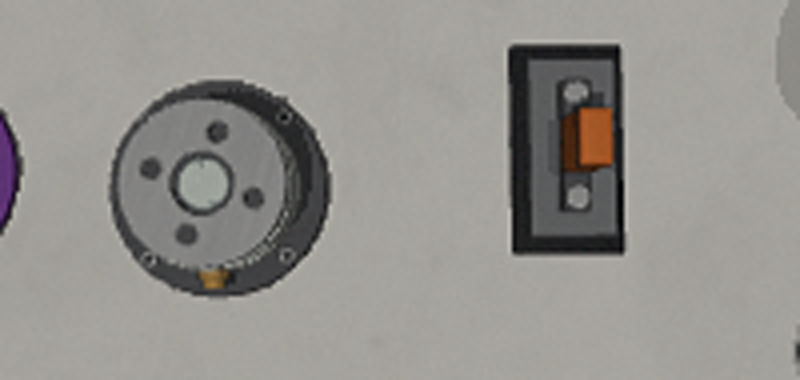

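The crop shows the steel cell with its brass port towards -x, and holes near (217,131), (253,198), (186,235) and (150,168) about the ring centre (202,183). The purple cell at the left edge is the decoy. On the right, the spanner's orange grip is at (595,137) in the grey holder. Next I'll refine the ring angle and the grip position, and check overhead obstacles.

```bash
cat > m2.py <<'E'
exec(open('m.py').read().split("print('bench")[0])
im=c['pixels'].astype(int)
# overhead / tall obstacles
m=(z>.19)&(z<1.15)&(P[...,0]<.72)&(P[...,0]>.1)&(c['depth']>0)&(P[...,1]<.6)&(P[...,1]>-.7)
for y0 in np.arange(-.6,.5,.1):
    s=m&(P[...,1]>=y0)&(P[...,1]<y0+.1)
    if s.sum()>5: print('y',round(y0,1),'xmin',P[s][:,0].min(),'z',np.percentile(z[s],[0,50,100]),s.sum())
# grip: orange top face and depth
hsv=cv2.cvtColor(c['pixels'],cv2.COLOR_RGB2HSV)
og=(hsv[...,0]<20)&(hsv[...,1]>150)&(u>395)&(u<430)&(v>210)&(v<250)
top=og&(z>.093)&(z<.106)
print('grip',og.sum(),cv2.minAreaRect((P[top][:,:2]*1000).astype(np.float32)),np.median(z[top]))
# ring holes: dark on unwrapped circle at z=.0664
for zz in(.0664,):
  best=None
  C=[.5018,.2193]
  # refine centre by ring bore / holes
  g=cv2.cvtColor(c['pixels'],cv2.COLOR_RGB2GRAY).astype(np.float32)
  for dx in np.arange(-3,3.1,.5):
   for dy in np.arange(-3,3.1,.5):
    for a in range(90):
      s=0
      for k in range(4):
        th=np.deg2rad(a+90*k)
        for rr in(0,.003):
          for ph in((0,) if rr==0 else (0,1.57,3.14,4.71)):
            q=proj(c,np.array([C[0]+dx/1e3+.028*np.cos(th)+rr*np.cos(ph),C[1]+dy/1e3+.028*np.sin(th)+rr*np.sin(ph),zz]))
            s+=g[int(round(q[1])),int(round(q[0]))]
      if best is None or s<best[0]: best=(s,C[0]+dx/1e3,C[1]+dy/1e3,a)
  print('holes',best)
E
python3 m2.py
```

```text
y -0.4 xmin 0.5281321723316499 z [0.19   0.2479 0.2547] 2996
y -0.3 xmin 0.5429093011912494 z [0.1901 0.3431 0.792 ] 6044
y -0.2 xmin 0.579422885131911 z [0.3218 0.7917 0.7951] 16054
y -0.1 xmin 0.6066975116304834 z [0.3212 0.6537 0.7951] 14405
y -0.0 xmin 0.6330258028473219 z [0.3206 0.4804 0.7945] 5612
y 0.1 xmin 0.660210998219849 z [0.3218 0.479  0.7742] 4821
y 0.2 xmin 0.6978429977002151 z [0.3215 0.5369 0.6756] 3118
grip 173 ((530.3497314453125, -149.0091552734375), (28.926061630249023, 17.675678253173828), 2.266223192214966) 0.09990452165711514
holes (np.float32(1179.0), np.float64(0.5018), np.float64(0.2203), 76)
```

```bash
cat >> h.py <<'E'
def inc(x,y,z,ang):
    "increment to world TCP (x,y,z) with tool z at ang deg"
    o=manip.get_obs();R=Ro.from_quat(o['ee_rot']).as_matrix();p=np.array(o['position'])
    a=np.rad2deg(np.arctan2(R[1,2],R[0,2])); d=(a-ang+180)%360-180
    return np.round(1000*R.T@(np.array([x,y,z])-p),1),'yaw',round(d,1)
def st():
    o=manip.get_obs();R=Ro.from_quat(o['ee_rot']).as_matrix()
    f=lambda k:np.round(np.array(o[k]),3)
    print(round(o['clock'],2),'p',np.round(np.array(o['position']),4),'ang',round(np.rad2deg(np.arctan2(R[1,2],R[0,2])),2),'ty',np.round(R[:,1],3),'f',f('ft_force'),'m',f('torque'),'w',o['grip_width'],'q',f('joint_pos'))
E
python3 -c "
from h import *
st();print(inc(.40,-.15,.2,-88.5))"
```

```text
1.3 p [ 0.1732 -0.6005  0.2483] ang -73.91 ty [ 0. -0. -1.] f [ 0.205  0.255 -0.064] m [ 0.033  0.002 -0.006] w 1.0014055753165507 q [ 1.267  0.332 -0.065  1.46   0.022  1.35  -0.088]
(array([-342.7,   48.3, -370. ]), 'yaw', np.float64(14.6))
```

move_arm --increments '[{"offset":[-0.343,0.048,-0.37],"yaw":14.6,"jaw":0},{"offset":[-0.343,0.048,-0.37],"yaw":14.6,"jaw":0},{"offset":[-0.343,0.048,-0.37],"yaw":14.6,"jaw":0},{"offset":[-0.343,0.048,-0.37],"yaw":14.6,"jaw":0},{"offset":[-0.343,0.048,-0.37],"yaw":14.6,"jaw":0},{"offset":[-0.343,0.048,-0.37],"yaw":14.6,"jaw":0},{"offset":[-0.343,0.048,-0.37],"yaw":14.6,"jaw":0},{"offset":[-0.343,0.048,-0.37],"yaw":14.6,"jaw":0},{"offset":[-0.343,0.048,-0.37],"yaw":14.6,"jaw":0},{"offset":[-0.343,0.048,-0.37],"yaw":14.6,"jaw":0}]'

```text
clock: 2.13
position: [0.3603, -0.2283, 0.209]
ee_rot: [0.009, -0.707, 0.707, -0.009]
ft_force: [0.7, -1.1, 0.3]
grip_width: 0.997
```

move_arm --increments '[{"offset":[0,0,0],"yaw":0,"jaw":0}]'

```text
clock: 2.22
position: [0.3634, -0.2216, 0.2089]
ee_rot: [0.012, -0.707, 0.707, -0.013]
ft_force: [1.1, 0.3, -0.6]
grip_width: 1.0
```

```bash
python3 -c "
from h import *
st();print(inc(.40,-.15,.2,-88.5),inc(.53,-.149,.15,-88.5))"
```

```text
2.22 p [ 0.3634 -0.2216  0.2089] ang -88.02 ty [ 0.001 -0.    -1.   ] f [ 1.094  0.266 -0.629] m [-0.01   0.014 -0.011] w 1.0001355550091948 q [ 0.857 -0.065 -0.397  1.989 -0.028  1.212 -1.066]
(array([-39.1,   8.9, -70.3]), 'yaw', np.float64(0.5)) (array([-169. ,   59.1,  -66.8]), 'yaw', np.float64(0.5))
```

move_arm --increments '[{"offset":[-0.06,0.03,-0.067],"yaw":0.5,"jaw":0},{"offset":[-0.06,0.03,-0.067],"yaw":0.5,"jaw":0},{"offset":[-0.169,0.059,-0.067],"yaw":0.5,"jaw":0},{"offset":[-0.169,0.059,-0.067],"yaw":0.5,"jaw":0},{"offset":[-0.169,0.059,-0.067],"yaw":0.5,"jaw":0},{"offset":[-0.169,0.059,-0.067],"yaw":0.5,"jaw":0},{"offset":[-0.169,0.059,-0.067],"yaw":0.5,"jaw":0},{"offset":[-0.169,0.059,-0.067],"yaw":0.5,"jaw":0}]'

```text
clock: 2.88
position: [0.5297, -0.1488, 0.1499]
ee_rot: [-0.009, 0.707, -0.707, 0.009]
ft_force: [-0.4, -0.4, 0.3]
grip_width: 0.999
```

Run:
```python
from h import *
st();print(inc(.5303,-.149,.068,-88.5))
c=manip.camera('wrist');save(c,'w1.png');print(np.round(c['mount'],4).tolist(),c['intrinsics'])
```

```text
2.88 p [ 0.5297 -0.1488  0.1499] ang -88.51 ty [ 0.001  0.    -1.   ] f [-0.448 -0.439  0.304] m [-0.007 -0.019  0.002] w 0.9989671889695673 q [ 0.647  0.293 -0.528  1.76   0.161  1.131 -1.477]
(array([-0.5, 81.9,  0.2]), 'yaw', np.float64(-0.0))
[[0.0001, 0.952, 0.3061, -0.0783], [0.0003, -0.3061, 0.952, -0.126], [1.0, 0.0, -0.0003, -0.0015], [0.0, 0.0, 0.0, 1.0]] [[371.64829954   0.         323.01273085]
 [  0.         371.64829954 241.55709056]
 [  0.           0.           1.        ]]
```

View pics/w1.png

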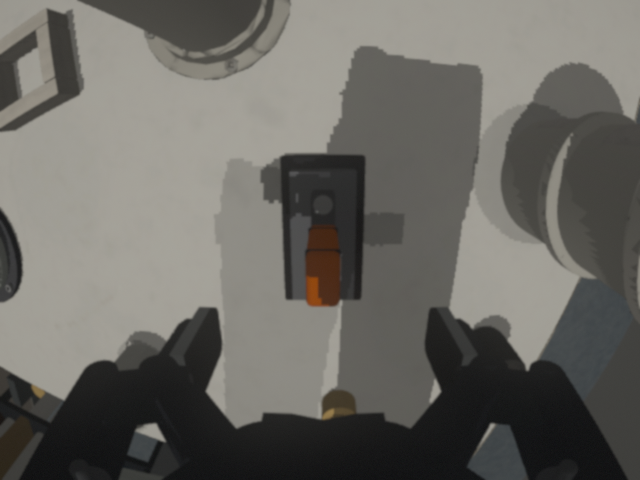

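The wrist view shows the grip top, about cols 305–340 and rows 250–305, centred between the open fingers and where I predicted it. I'll descend and grip.

move_arm --increments '[{"offset":[-0.0005,0.03,0],"yaw":0,"jaw":0},{"offset":[-0.0005,0.06,0],"yaw":0,"jaw":0},{"offset":[-0.0005,0.078,0],"yaw":0,"jaw":0},{"offset":[-0.0005,0.082,0],"yaw":0,"jaw":80},{"offset":[-0.0005,0.082,0],"yaw":0,"jaw":160},{"offset":[-0.0005,0.082,0],"yaw":0,"jaw":255},{"offset":[-0.0005,0.082,0],"yaw":0,"jaw":255},{"offset":[-0.0005,0.082,0],"yaw":0,"jaw":255},{"offset":[-0.0005,0.082,0],"yaw":0,"jaw":255},{"offset":[-0.0005,0.082,0],"yaw":0,"jaw":255}]' --squeeze 80

```text
clock: 3.77
position: [0.5309, -0.1497, 0.07]
ee_rot: [0.008, -0.706, 0.708, -0.01]
ft_force: [-1.4, 0.5, 7.8]
grip_width: 0.201
```

move_arm --increments '[{"offset":[0,0,0],"yaw":0,"jaw":255},{"offset":[0,0,0],"yaw":0,"jaw":255},{"offset":[0,0,0],"yaw":0,"jaw":255}]'

```text
clock: 4.02
position: [0.5308, -0.1497, 0.07]
ee_rot: [0.008, -0.706, 0.708, -0.01]
ft_force: [-0.8, -0.6, 0.5]
grip_width: 0.199
```

```bash
python3 -c "
from h import *
st()"
```

```text
4.02 p [ 0.5308 -0.1497  0.07  ] ang -88.56 ty [ 0.003 -0.002 -1.   ] f [-0.789 -0.612  0.493] m [-0.025  0.105 -0.018] w 0.19948932731932317 q [ 0.622  0.39  -0.507  1.827  0.226  0.978 -1.525]
```

move_arm --increments '[{"offset":[0,-0.01,0],"yaw":0,"jaw":255},{"offset":[0,-0.03,0],"yaw":0,"jaw":255},{"offset":[0,-0.06,0],"yaw":0,"jaw":255},{"offset":[0.02,-0.08,0],"yaw":0,"jaw":255},{"offset":[0.05,-0.1,-0.03],"yaw":0,"jaw":255},{"offset":[0.07,-0.11,-0.06],"yaw":-7,"jaw":255},{"offset":[0.07,-0.11,-0.09],"yaw":-14,"jaw":255},{"offset":[0.07,-0.11,-0.12],"yaw":-21,"jaw":255},{"offset":[0.07,-0.11,-0.15],"yaw":-28,"jaw":255},{"offset":[0.07,-0.11,-0.18],"yaw":-35,"jaw":255}]'

```text
clock: 4.85
position: [0.4555, 0.0301, 0.1803]
ee_rot: [0.222, -0.67, 0.672, -0.224]
ft_force: [1.2, -0.2, -2.9]
grip_width: 0.199
```

```bash
python3 -c "
from h import *
st();print(inc(.5017,.2196,.16,-14))"
```

```text
4.85 p [0.4555 0.0301 0.1803] ang -53.22 ty [ 0.004 -0.003 -1.   ] f [ 1.168 -0.243 -2.921] m [-0.021 -0.072 -0.001] w 0.19905048418121954 q [ 0.557  0.058 -0.735  1.946  0.046  1.15  -1.125]
(array([-150.5,   19.9, -124.2]), 'yaw', np.float64(-39.2))
```

move_arm --increments '[{"offset":[-0.1505,0.02,-0.124],"yaw":-39.2,"jaw":255},{"offset":[-0.1505,0.02,-0.124],"yaw":-39.2,"jaw":255},{"offset":[-0.1505,0.02,-0.124],"yaw":-39.2,"jaw":255},{"offset":[-0.1505,0.02,-0.124],"yaw":-39.2,"jaw":255},{"offset":[-0.1505,0.02,-0.124],"yaw":-39.2,"jaw":255},{"offset":[-0.1505,0.02,-0.124],"yaw":-39.2,"jaw":255},{"offset":[-0.1505,0.02,-0.124],"yaw":-39.2,"jaw":255},{"offset":[-0.1505,0.02,-0.124],"yaw":-39.2,"jaw":255},{"offset":[-0.1505,0.02,-0.124],"yaw":-39.2,"jaw":255}]'

```text
clock: 5.6
position: [0.502, 0.218, 0.1601]
ee_rot: [0.434, -0.556, 0.56, -0.434]
ft_force: [-1.1, -0.6, -2.1]
grip_width: 0.204
```

Run:
```python
from h import *
st();print(inc(.5017,.2196,.125,-14))
c=manip.camera('wrist')
w=cv2.resize(c['pixels'][60:380,140:500,::-1],None,fx=1.8,fy=1.8)
cv2.imwrite('pics/w2.png',w)
c=manip.camera('side')
for q in('prong_tips','ring_face'):
    for r in manip.spot_point(c,q)[:2]: print(q,r['confidence'],r['centre'],world(c,*r['centre'],z=.066 if q=='ring_face' else .104))
```

```text
5.6 p [0.502  0.218  0.1601] ang -14.26 ty [ 0.004 -0.004 -1.   ] f [-1.056 -0.6   -2.09 ] m [-0.012  0.041  0.024] w 0.20436781139584415 q [ 0.261  0.36  -0.898  1.744  0.309  1.182 -0.974]
(array([-1.5, 35.1, -0.9]), 'yaw', np.float64(-0.3))
prong_tips 0.65 [303.7, 261.5] [0.50039418 0.21396343 0.104     ]
ring_face 0.86 [267.9, 327.8] [0.50331377 0.39475109 0.066     ]
ring_face 0.6 [299.4, 279.4] [0.50404669 0.23020813 0.066     ]
```

View pics/w2.png

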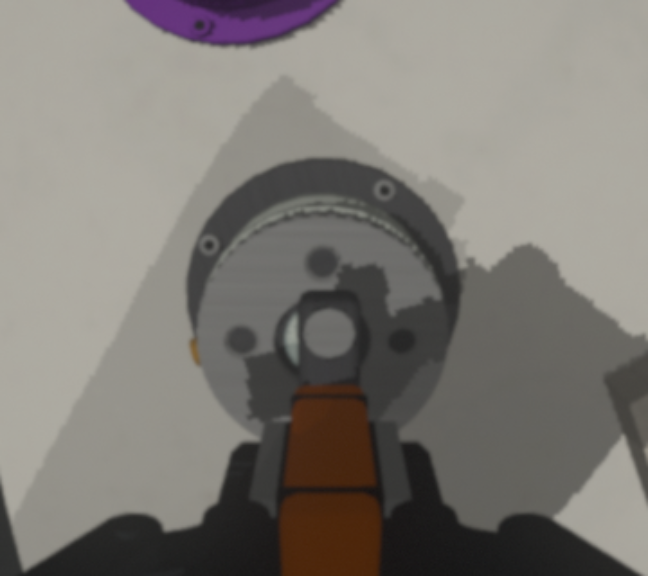

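The wrist crop shows ring holes at (321,262), (241,340) and (402,340), and the crossbar end stud at (329,333). I'll convert these to tool coordinates.

```bash
cat >> h.py <<'E'
WM=np.array([[0.0001,0.952,0.3061,-0.0783],[0.0003,-0.3061,0.952,-0.126],[1,0,-0.0003,-0.0015]]);
def wtool(u,v,y):
    "wrist pixel -> tool x,z on plane tool y"
    a=np.array([u-323.013,v-241.557]);r=np.hypot(*a);t=r/371.648
    d=WM[:,:3]@np.r_[np.sin(t)*a/max(r,1e-9),np.cos(t)]
    p=WM[:,3]+d*(y-WM[1,3])/d[1]; return 1000*p
E
python3 - <<'E'
from h import *
np.set_printoptions(precision=1,suppress=True)
f=lambda x,y:(x/1.8+140,y/1.8+60)
y=.160-.0664
h=[wtool(*f(*p),y) for p in((321,262),(241,340),(402,340))]
for p in h: print('hole',p)
c=(h[1]+h[2])/2;print('centre',c,'from opp',h[0]-c,np.rad2deg(np.arctan2(*(h[0]-c)[[2,0]])),'cross',np.rad2deg(np.arctan2(*(h[2]-h[1])[[0,2]])),np.linalg.norm(h[2]-h[1]))
print('stud',wtool(*f(329,333),.032), 'bar end',wtool(*f(329,292),.032))
E
```

```text
hole [-30.5  93.6  -4.4]
hole [ -2.9  93.6 -32.4]
hole [-2.9 93.6 23.7]
centre [-2.9 93.6 -4.4] from opp [-27.7   0.   -0. ] -179.9350460651677 cross -0.009676686344971985 56.15909337895912
stud [-25.9  32.   -1.7] bar end [-36.4  32.   -1.7]
```

Run:
```python
from h import *
c=manip.camera('wrist');a=cv2.resize(c['pixels'][190:290,260:380,::-1],(600,500),interpolation=cv2.INTER_CUBIC)
cv2.imwrite('pics/w3.png',a)
s=manip.camera('side');t=manip.camera('top')
st()
R=Ro.from_quat(manip.get_obs()['ee_rot']).as_matrix();p=np.array(manip.get_obs()['position'])
for n,c in(('side',s),('top',t)):
    hsv=cv2.cvtColor(c['pixels'],cv2.COLOR_RGB2HSV)
    v,u=np.mgrid[:480,:640];K=np.array(c['intrinsics'])
    P=(np.stack([(u-K[0,2])/K[0,0],(v-K[1,2])/K[1,1],np.ones_like(u)],-1)*c['depth'][...,None]-np.array(c['t']))@np.array(c['R'])
    m=(hsv[...,0]<20)&(hsv[...,1]>150)&(np.linalg.norm(P-p,axis=2)<.06)
    q=(P[m]-p)@R*1000
    print(n,m.sum(),'grip pts in tool: 2..98%',np.percentile(q,[2,50,98],axis=0).round(1).tolist())
    m=(np.linalg.norm(P-(p+R@[0,.04,0]),axis=2)<.05); q=(P[m]-p)@R*1000; k=(q[:,1]>28)&(q[:,1]<48); print(' bar',k.sum(),np.percentile(q[k],[2,98],axis=0).round(1).tolist() if k.sum() else '')
    m=(np.abs(P[...,2]-.066)<.006)&(np.hypot(P[...,0]-.502,P[...,1]-.22)<.06); print(' ring',m.sum(),cv2.minEnclosingCircle((P[m][:,:2]*1000).astype(np.float32)))
```

```text
5.95 p [0.5019 0.219  0.1601] ang -14.08 ty [ 0.004 -0.003 -1.   ] f [-0.132 -0.012 -1.706] m [-0.009 -0.008 -0.052] w 0.20061931705343833 q [ 0.26   0.361 -0.899  1.744  0.309  1.182 -0.972]
side 112 grip pts in tool: 2..98% [[-16.0, -30.3, -9.8], [-13.0, -7.8, -3.2], [1.0, 23.9, 5.0]]
 bar 185 [[-35.3, 28.8, -10.3], [32.2, 44.8, 5.9]]
 ring 839 ((498.8052673339844, 223.75775146484375), 45.90505599975586)Traceback (most recent call last):
  File "<stdin>", line 13, in <module>
    return _quantile_unchecked(
        a, q, axis, out, overwrite_input, method, keepdims, weights)
    return _ureduce(a,
                    func=_quantile_ureduce_func,
    ...<5 lines>...
                    overwrite_input=overwrite_input,
                    method=method)
    r = func(a, **kwargs)
    result = _quantile(arr,
                       quantiles=q,
    ...<2 lines>...
                       out=out,
                       weights=wgt)
    slices_having_nans = np.isnan(arr[-1, ...])
                                  ~~~^^^^^^^^^
IndexError: index -1 is out of bounds for axis 0 with size 0
```

View pics/w3.png

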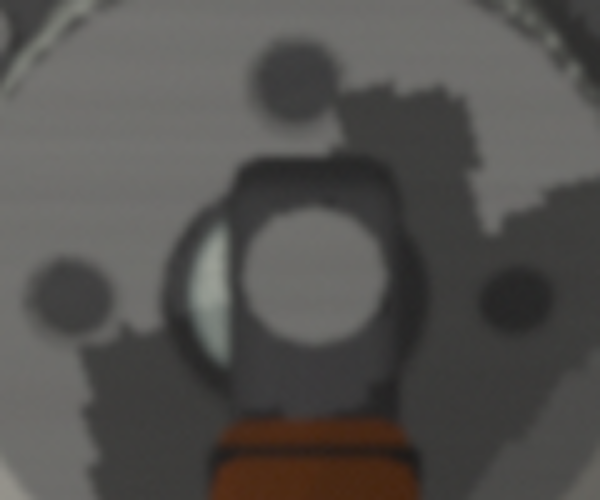

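The crop gives holes at (295,83), (70,297) and (517,298), and bar stud at (315,276). The cameras disagree by a few mm. Rotating in free air will separate the wrist-camera bias from the true ring centre.

move_arm --increments '[{"offset":[0,0,0],"yaw":64,"jaw":255},{"offset":[0,0,0],"yaw":64,"jaw":255},{"offset":[0,0,0],"yaw":64,"jaw":255},{"offset":[0,0,0],"yaw":64,"jaw":255},{"offset":[0,0,0],"yaw":64,"jaw":255},{"offset":[0,0,0],"yaw":64,"jaw":255},{"offset":[0,0,0],"yaw":64,"jaw":255},{"offset":[0,0,0],"yaw":64,"jaw":255},{"offset":[0,0,0],"yaw":64,"jaw":255},{"offset":[0,0,0],"yaw":64,"jaw":255}]'

```text
clock: 6.78
position: [0.5019, 0.219, 0.1602]
ee_rot: [0.07, -0.702, 0.705, -0.073]
ft_force: [-0.9, 0.0, -2.1]
grip_width: 0.204
```

move_arm --increments '[{"offset":[0,0,0],"yaw":0,"jaw":255},{"offset":[0,0,0],"yaw":0,"jaw":255}]'

```text
clock: 6.95
position: [0.5019, 0.219, 0.1603]
ee_rot: [0.071, -0.702, 0.705, -0.074]
ft_force: [-0.3, -0.1, -2.5]
grip_width: 0.2
```

Run:
```python
from h import *
st()
c=manip.camera('wrist');a=cv2.resize(c['pixels'][190:310,250:400,::-1],(750,600),interpolation=cv2.INTER_CUBIC)
cv2.imwrite('pics/w4.png',a)
```

```text
6.95 p [0.5019 0.219  0.1603] ang -78.21 ty [ 0.005 -0.003 -1.   ] f [-0.258 -0.124 -2.513] m [ 0.063 -0.002  0.027] w 0.2004550412361777 q [ 0.116  0.31  -0.716  1.751  0.226  1.161 -2.031]
```

View pics/w4.png

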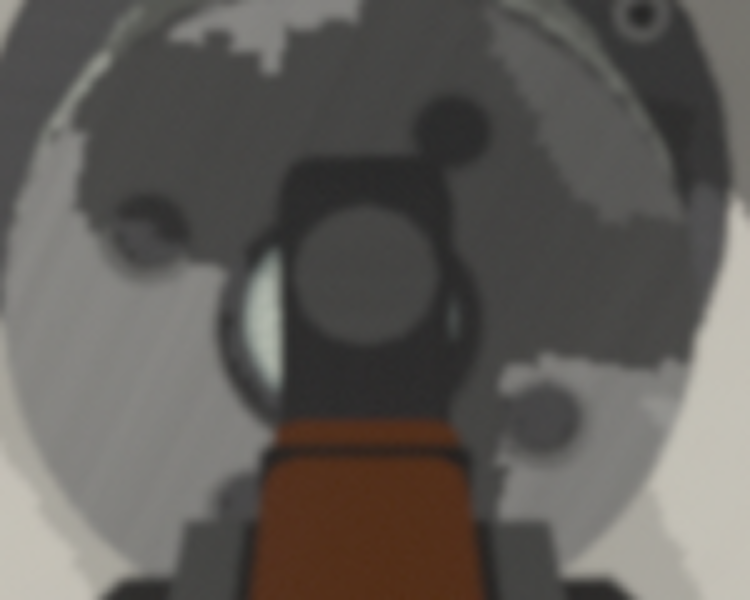

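The second view shows holes at (452,131), (147,237) and (545,418). I'll solve for the ring centre and the camera bias.

Run:
```python
from h import *
np.set_printoptions(precision=2,suppress=True)
def meas(h1,h2,h3,z):
    a,b,c=[wtool(*h,z-.0664)[[0,2]] for h in(h1,h2,h3)]
    m=(a+b)/2; d=b-a; print('m',m,'d',np.hypot(*d),'h3',np.hypot(*(c-m)),np.dot(c-m,d)/800); return m,np.rad2deg(np.arctan2(d[0],d[1]))
m1,a1=meas((274,249.4),(363.4,249.6),(319,206.6),.1601)
m2,a2=meas((279.4,237.4),(359,273.6),(340.4,216.2),.1603)
def T(ang): a=np.deg2rad(ang); zx=np.array([np.cos(a),np.sin(a)]); xx=np.array([zx[1],-zx[0]]); return np.c_[xx,zx]
R1,R2=T(-14.08),T(-78.21); p=np.array([501.9,219.0])
b=np.linalg.solve(R1-R2,-(R1@m1-R2@m2)); print('bias to add',b,'C',p+R1@(m1+b),p+R2@(m2+b))
print('hole line tool ang',a1,a2)
# hole directions in world
for R,(h1,h2) in((R1,((274,249.4),(363.4,249.6))),(R2,((279.4,237.4),(359,273.6)))):
    d=R@(wtool(*h2,.0937)-wtool(*h1,.0937))[[0,2]]; print('world hole ang mod 90',np.rad2deg(np.arctan2(d[1],d[0]))%90)
print('stud',wtool(323.1,245.2,.0315),'end bottom',wtool(323.1,221.4,.046))
```

```text
m [-2.42 -4.31] d 56.18709651515352 h3 27.44148097161198 0.017710880231767433
m [ 1.87 -3.57] d 55.86066760949209 h3 28.619518815998845 0.009350430696357109
bias to add [0.86 0.52] C [498.61 221.43] [498.61 221.43]
hole line tool ang 0.12530927791927485 25.851258500151243
world hole ang mod 90 75.79469072208073
world hole ang mod 90 75.93874149984877
stud [-25.95  31.5   -1.51] end bottom [-33.12  46.    -1.51]
```

```bash
cat >> h.py <<'E'
C=np.array([.4986,.2214]); E=np.array([.0025,-.0008])
def tcp(ang,C=C,E=E):
    a=np.deg2rad(ang); z=np.array([np.cos(a),np.sin(a)]); x=np.array([z[1],-z[0]]); return C-x*E[0]-z*E[1]
E
python3 -c "
from h import *
print(tcp(-14.2));print(inc(*tcp(-14.2),.127,-14.2))"
```

```text
[0.49998882 0.22362737]
(array([ 1. , 33.2, -5.1]), 'yaw', np.float64(-64.0))
```

move_arm --increments '[{"offset":[0.001,0,-0.0051],"yaw":-64,"jaw":255},{"offset":[0.001,0,-0.0051],"yaw":-64,"jaw":255},{"offset":[0.001,0,-0.0051],"yaw":-64,"jaw":255},{"offset":[0.001,0,-0.0051],"yaw":-64,"jaw":255},{"offset":[0.001,0,-0.0051],"yaw":-64,"jaw":255},{"offset":[0.001,0,-0.0051],"yaw":-64,"jaw":255},{"offset":[0.001,0,-0.0051],"yaw":-64,"jaw":255},{"offset":[0.001,0.015,-0.0051],"yaw":-64,"jaw":255},{"offset":[0.001,0.028,-0.0051],"yaw":-64,"jaw":255},{"offset":[0.001,0.033,-0.0051],"yaw":-64,"jaw":255}]'

```text
clock: 7.83
position: [0.4994, 0.223, 0.1256]
ee_rot: [0.436, -0.555, 0.558, -0.436]
ft_force: [0.2, 0.2, -2.8]
grip_width: 0.2
```

move_arm --increments '[{"offset":[0,0.001,0],"yaw":0,"jaw":255},{"offset":[0,0.001,0],"yaw":0,"jaw":255}]'

```text
clock: 8.0
position: [0.4993, 0.2228, 0.1244]
ee_rot: [0.436, -0.556, 0.558, -0.435]
ft_force: [0.5, 0.2, -2.7]
grip_width: 0.204
```

```bash
python3 -c "
from h import *
st();print(inc(*tcp(-14.2),.122,-14.2))"
```

```text
8.0 p [0.4993 0.2228 0.1244] ang -13.97 ty [ 0.002 -0.004 -1.   ] f [ 0.475  0.16  -2.69 ] m [ 0.03   0.018 -0.021] w 0.20408078533812346 q [ 0.232  0.403 -0.881  1.78   0.347  1.122 -1.007]
(array([-1. ,  2.4,  0.5]), 'yaw', np.float64(0.2))
```

move_arm --increments '[{"offset":[-0.001,0.001,0.0005],"yaw":0.2,"jaw":255},{"offset":[-0.001,0.002,0.0005],"yaw":0.2,"jaw":255},{"offset":[-0.001,0.003,0.0005],"yaw":0.2,"jaw":255},{"offset":[-0.001,0.004,0.0005],"yaw":0.2,"jaw":255},{"offset":[-0.001,0.005,0.0005],"yaw":0.2,"jaw":255}]'

```text
clock: 8.42
position: [0.5002, 0.2236, 0.1196]
ee_rot: [0.435, -0.556, 0.559, -0.434]
ft_force: [0.3, 0.0, -1.9]
grip_width: 0.202
```

```bash
python3 -c "
from h import *
st();print(inc(*tcp(-14.2),.122,-14.2))"
```

```text
8.42 p [0.5002 0.2236 0.1196] ang -14.19 ty [ 0.002 -0.004 -1.   ] f [ 0.29   0.05  -1.866] m [-0.081 -0.04   0.015] w 0.2015716985207802 q [ 0.226  0.411 -0.876  1.781  0.354  1.114 -1.016]
(array([ 0.1, -2.4, -0.2]), 'yaw', np.float64(0.0))
```

The tips are about 2.8 mm below the face with no contact force, so the prongs are in the holes. Going deeper.

move_arm --increments '[{"offset":[0,0.001,0],"yaw":0,"jaw":255},{"offset":[0,0.002,0],"yaw":0,"jaw":255},{"offset":[0,0.003,0],"yaw":0,"jaw":255},{"offset":[0,0.004,0],"yaw":0,"jaw":255},{"offset":[0,0.005,0],"yaw":0,"jaw":255}]'

```text
clock: 8.83
position: [0.5006, 0.2231, 0.1146]
ee_rot: [0.434, -0.556, 0.56, -0.434]
ft_force: [2.0, -3.7, -0.6]
grip_width: 0.202
```

```bash
python3 -c "
from h import *
st()
for a in(-24,-34,-44): print(inc(*tcp(a),.1145,a))"
```

```text
8.83 p [0.5006 0.2231 0.1146] ang -14.23 ty [ 0.003 -0.004 -1.   ] f [ 1.996 -3.665 -0.602] m [-0.759 -0.431 -0.061] w 0.20219672288716403 q [ 0.223  0.417 -0.872  1.786  0.36   1.105 -1.02 ]
(array([-0.2,  0.1, -0.3]), 'yaw', np.float64(9.8))
(array([0.1, 0.1, 0.1]), 'yaw', np.float64(19.8))
(array([0.4, 0.1, 0.4]), 'yaw', np.float64(29.8))
```

move_arm --increments '[{"offset":[0.0007,0,0.0005],"yaw":0,"jaw":255},{"offset":[0.0013,0,0.001],"yaw":0,"jaw":255},{"offset":[0.0013,0,0.001],"yaw":0,"jaw":255}]'

```text
clock: 9.08
position: [0.501, 0.2218, 0.1145]
ee_rot: [0.435, -0.556, 0.56, -0.434]
ft_force: [0.1, -0.1, -1.5]
grip_width: 0.199
```

```bash
python3 -c "
from h import *
st()"
```

```text
9.08 p [0.501  0.2218 0.1145] ang -14.21 ty [ 0.002 -0.004 -1.   ] f [ 0.092 -0.074 -1.484] m [ 0.022 -0.029  0.008] w 0.19915038808319047 q [ 0.226  0.417 -0.872  1.786  0.359  1.105 -1.017]
```

```bash
sed -i 's/^C=np.array.*/C=np.array([.5005,.2199]); E=np.array([.002,0.])/' h.py
cat > turn.py <<'E'
from h import *
import sys
st();o=manip.get_obs()
for a in map(float,sys.argv[1:]): print(a,inc(*tcp(a),float(.1144),a))
E
python3 turn.py -19 -24 -30
```

```text
9.08 p [0.501  0.2218 0.1145] ang -14.21 ty [ 0.002 -0.004 -1.   ] f [ 0.092 -0.074 -1.484] m [ 0.022 -0.029  0.008] w 0.19915038808319047 q [ 0.226  0.417 -0.872  1.786  0.359  1.105 -1.017]
-19.0 (array([-0. ,  0.1,  0.2]), 'yaw', np.float64(4.8))
-24.0 (array([0. , 0.1, 0.4]), 'yaw', np.float64(9.8))
-30.0 (array([0.1, 0.1, 0.6]), 'yaw', np.float64(15.8))
```

move_arm --increments '[{"offset":[0,0,0.0001],"yaw":1,"jaw":255},{"offset":[0,0,0.0001],"yaw":2,"jaw":255},{"offset":[0,0,0.0001],"yaw":3,"jaw":255},{"offset":[0,0,0.0002],"yaw":4,"jaw":255},{"offset":[0,0,0.0002],"yaw":5,"jaw":255},{"offset":[0,0,0.0002],"yaw":6,"jaw":255},{"offset":[0,0,0.0003],"yaw":7,"jaw":255},{"offset":[0,0,0.0003],"yaw":8,"jaw":255},{"offset":[0,0,0.0004],"yaw":9,"jaw":255},{"offset":[0,0,0.0004],"yaw":10,"jaw":255}]'

```text
clock: 9.92
position: [0.5013, 0.2217, 0.1144]
ee_rot: [0.384, -0.592, 0.596, -0.383]
ft_force: [0.5, -0.3, -3.4]
grip_width: 0.2
```

```bash
python3 turn.py -32 -40
```

```text
9.92 p [0.5013 0.2217 0.1144] ang -24.3 ty [ 0.002 -0.004 -1.   ] f [ 0.493 -0.336 -3.356] m [-0.015 -0.214  0.239] w 0.2001056712923252 q [ 0.201  0.407 -0.839  1.786  0.342  1.1   -1.18 ]
-32.0 (array([0. , 0. , 0.3]), 'yaw', np.float64(7.7))
-40.0 (array([0.1, 0. , 0.5]), 'yaw', np.float64(15.7))
```

The moment is 0.24 N m, so the ring is turning. I'll continue to about -44.

move_arm --increments '[{"offset":[0,0,0.0001],"yaw":2,"jaw":255},{"offset":[0,0,0.0001],"yaw":4,"jaw":255},{"offset":[0,0,0.0002],"yaw":6,"jaw":255},{"offset":[0,0,0.0003],"yaw":8,"jaw":255},{"offset":[0,0,0.0003],"yaw":10,"jaw":255},{"offset":[0,0,0.0004],"yaw":12,"jaw":255},{"offset":[0.0001,0,0.0004],"yaw":14,"jaw":255},{"offset":[0.0001,0,0.0005],"yaw":16,"jaw":255},{"offset":[0.0001,0,0.0006],"yaw":18,"jaw":255},{"offset":[0.0001,0,0.0006],"yaw":20,"jaw":255}]'

```text
clock: 10.75
position: [0.5016, 0.2214, 0.1143]
ee_rot: [0.274, -0.65, 0.654, -0.274]
ft_force: [1.8, 0.1, -3.4]
grip_width: 0.197
```

```bash
python3 turn.py -54 -64
```

```text
10.75 p [0.5016 0.2214 0.1143] ang -44.45 ty [ 0.002 -0.004 -1.   ] f [ 1.803  0.07  -3.445] m [-0.069 -0.095  0.243] w 0.19686427238017826 q [ 0.153  0.388 -0.776  1.788  0.308  1.091 -1.506]
-54.0 (array([-0.1, -0.1,  0.6]), 'yaw', np.float64(9.6))
-64.0 (array([-0. , -0.1,  0.9]), 'yaw', np.float64(19.6))
```

move_arm --increments '[{"offset":[0,0,0.0001],"yaw":1.7,"jaw":255},{"offset":[0,0,0.0002],"yaw":3.4,"jaw":255},{"offset":[0,0,0.0002],"yaw":5.1,"jaw":255},{"offset":[0,0,0.0003],"yaw":6.8,"jaw":255},{"offset":[0,0,0.0004],"yaw":8.5,"jaw":255},{"offset":[0,0,0.0005],"yaw":10.2,"jaw":255},{"offset":[0,0,0.0005],"yaw":11.9,"jaw":255},{"offset":[0,0,0.0006],"yaw":13.6,"jaw":255},{"offset":[0,0,0.0007],"yaw":15.3,"jaw":255},{"offset":[0,0,0.0007],"yaw":17,"jaw":255}]'

```text
clock: 11.58
position: [0.5017, 0.221, 0.1141]
ee_rot: [0.174, -0.684, 0.687, -0.174]
ft_force: [-0.1, 1.0, -3.0]
grip_width: 0.201
```

```bash
python3 turn.py -68 -74
```

```text
11.58 p [0.5017 0.221  0.1141] ang -61.56 ty [ 0.001 -0.004 -1.   ] f [-0.119  1.025 -2.976] m [0.009 0.019 0.228] w 0.20138845841421904 q [ 0.112  0.374 -0.724  1.79   0.282  1.084 -1.785]
-68.0 (array([-0.4, -0.3,  0.6]), 'yaw', np.float64(6.4))
-74.0 (array([-0.4, -0.3,  0.8]), 'yaw', np.float64(12.4))
```

Still 0.23 N m, so slower now: 0.8° per row, to about -70.

move_arm --increments '[{"offset":[0,0,0.0001],"yaw":0.8,"jaw":255},{"offset":[0,0,0.0001],"yaw":1.6,"jaw":255},{"offset":[0,0,0.0001],"yaw":2.4,"jaw":255},{"offset":[0,0,0.0002],"yaw":3.2,"jaw":255},{"offset":[0,0,0.0002],"yaw":4,"jaw":255},{"offset":[0,0,0.0002],"yaw":4.8,"jaw":255},{"offset":[0,0,0.0003],"yaw":5.6,"jaw":255},{"offset":[0,0,0.0003],"yaw":6.4,"jaw":255},{"offset":[0,0,0.0003],"yaw":7.2,"jaw":255},{"offset":[0,0,0.0003],"yaw":8,"jaw":255}]'

```text
clock: 12.42
position: [0.5018, 0.2207, 0.1141]
ee_rot: [0.125, -0.694, 0.697, -0.125]
ft_force: [-0.6, 1.2, -3.9]
grip_width: 0.202
```

```bash
python3 turn.py -74
```

```text
12.42 p [0.5018 0.2207 0.1141] ang -69.64 ty [ 0.001 -0.004 -1.   ] f [-0.647  1.179 -3.937] m [0.158 0.054 0.22 ] w 0.2019964747441125 q [ 0.094  0.368 -0.7    1.791  0.27   1.081 -1.917]
-74.0 (array([-0.5, -0.3,  0.4]), 'yaw', np.float64(4.4))
```

move_arm --increments '[{"offset":[0,0,0.0001],"yaw":0.5,"jaw":255},{"offset":[0,0,0.0001],"yaw":1,"jaw":255},{"offset":[0,0,0.0001],"yaw":1.5,"jaw":255},{"offset":[0,0,0.0001],"yaw":2,"jaw":255},{"offset":[0,0,0.0001],"yaw":2.5,"jaw":255},{"offset":[0,0,0.0001],"yaw":3,"jaw":255}]'

```text
clock: 12.92
position: [0.5018, 0.2206, 0.1141]
ee_rot: [0.106, -0.698, 0.701, -0.106]
ft_force: [-0.9, 1.3, -3.2]
grip_width: 0.198
```

```bash
python3 turn.py -75
```

```text
12.92 p [0.5018 0.2206 0.1141] ang -72.69 ty [ 0.001 -0.004 -1.   ] f [-0.905  1.269 -3.16 ] m [0.198 0.07  0.206] w 0.198245768415409 q [ 0.087  0.365 -0.691  1.791  0.266  1.08  -1.967]
-75.0 (array([-0.5, -0.3,  0.4]), 'yaw', np.float64(2.3))
```

move_arm --increments '[{"offset":[0,0,0],"yaw":0.5,"jaw":255},{"offset":[0,0,0],"yaw":1,"jaw":255},{"offset":[0,0,0.0001],"yaw":1.5,"jaw":255},{"offset":[0,0,0.0001],"yaw":2,"jaw":255},{"offset":[0,0,0.0001],"yaw":2.5,"jaw":255},{"offset":[0,0,0.0001],"yaw":3,"jaw":255}]'

```text
clock: 13.42
position: [0.5018, 0.2206, 0.114]
ee_rot: [0.088, -0.7, 0.703, -0.088]
ft_force: [-0.6, 0.8, -4.2]
grip_width: 0.204
```

```bash
python3 turn.py -77
```

```text
13.42 p [0.5018 0.2206 0.114 ] ang -75.74 ty [ 0.001 -0.004 -1.   ] f [-0.616  0.799 -4.154] m [0.173 0.106 0.287] w 0.2042234908328961 q [ 0.08   0.363 -0.682  1.791  0.261  1.079 -2.017]
-77.0 (array([-0.5, -0.4,  0.3]), 'yaw', np.float64(1.3))
```

move_arm --increments '[{"offset":[0,0,0],"yaw":0.4,"jaw":255},{"offset":[0,0,0],"yaw":0.8,"jaw":255},{"offset":[0,0,0],"yaw":1.2,"jaw":255},{"offset":[0,0,0],"yaw":1.6,"jaw":255}]'

```text
clock: 13.75
position: [0.5018, 0.2205, 0.114]
ee_rot: [0.078, -0.701, 0.704, -0.078]
ft_force: [-0.6, 0.1, -3.4]
grip_width: 0.202
```

```bash
python3 turn.py -79
```

```text
13.75 p [0.5018 0.2205 0.114 ] ang -77.37 ty [ 0.001 -0.004 -1.   ] f [-0.58   0.103 -3.383] m [0.174 0.059 0.187] w 0.20229973056969816 q [ 0.076  0.362 -0.677  1.792  0.259  1.079 -2.044]
-79.0 (array([-0.6, -0.4,  0.4]), 'yaw', np.float64(1.6))
```

move_arm --increments '[{"offset":[0,0,0],"yaw":0.4,"jaw":255},{"offset":[0,0,0],"yaw":0.8,"jaw":255},{"offset":[0,0,0],"yaw":1.2,"jaw":255},{"offset":[0,0,0],"yaw":1.6,"jaw":255},{"offset":[0,0,0],"yaw":2,"jaw":255}]'

```text
clock: 14.17
position: [0.5018, 0.2205, 0.114]
ee_rot: [0.065, -0.703, 0.706, -0.065]
ft_force: [0.3, 0.4, -3.8]
grip_width: 0.201
```

```bash
python3 turn.py -81
```

```text
14.17 p [0.5018 0.2205 0.114 ] ang -79.41 ty [ 0.001 -0.004 -1.   ] f [ 0.256  0.378 -3.803] m [0.067 0.102 0.242] w 0.20134525882429 q [ 0.071  0.361 -0.671  1.792  0.256  1.078 -2.078]
-81.0 (array([-0.6, -0.4,  0.4]), 'yaw', np.float64(1.6))
```

move_arm --increments '[{"offset":[0,0,0],"yaw":0.4,"jaw":255},{"offset":[0,0,0],"yaw":0.8,"jaw":255},{"offset":[0,0,0],"yaw":1.2,"jaw":255},{"offset":[0,0,0],"yaw":1.6,"jaw":255}]'

```text
clock: 14.5
position: [0.5018, 0.2205, 0.114]
ee_rot: [0.055, -0.703, 0.706, -0.055]
ft_force: [0.3, -0.4, -4.9]
grip_width: 0.2
```

```bash
python3 turn.py -82
```

```text
14.5 p [0.5018 0.2205 0.114 ] ang -81.05 ty [ 0.001 -0.004 -1.   ] f [ 0.269 -0.437 -4.936] m [0.081 0.096 0.297] w 0.19967343926865325 q [ 0.067  0.36  -0.667  1.792  0.254  1.078 -2.105]
-82.0 (array([-0.6, -0.4,  0.4]), 'yaw', np.float64(0.9))
```

move_arm --increments '[{"offset":[0,0,0],"yaw":0.4,"jaw":255},{"offset":[0,0,0],"yaw":0.8,"jaw":255},{"offset":[0,0,0],"yaw":1.2,"jaw":255}]'

```text
clock: 14.75
position: [0.5018, 0.2205, 0.114]
ee_rot: [0.047, -0.704, 0.707, -0.048]
ft_force: [-0.6, -0.4, -4.2]
grip_width: 0.205
```

```bash
python3 turn.py -84
```

```text
14.75 p [0.5018 0.2205 0.114 ] ang -82.29 ty [ 0.001 -0.004 -1.   ] f [-0.637 -0.397 -4.164] m [0.087 0.107 0.383] w 0.2047989107514993 q [ 0.064  0.359 -0.663  1.792  0.252  1.077 -2.125]
-84.0 (array([-0.6, -0.4,  0.4]), 'yaw', np.float64(1.7))
```

move_arm --increments '[{"offset":[0,0,0],"yaw":0.4,"jaw":255},{"offset":[0,0,0],"yaw":0.8,"jaw":255}]'

```text
clock: 14.92
position: [0.5018, 0.2205, 0.114]
ee_rot: [0.042, -0.704, 0.707, -0.043]
ft_force: [0.3, 0.1, -4.5]
grip_width: 0.201
```

```bash
python3 turn.py -84
```

```text
14.92 p [0.5018 0.2205 0.114 ] ang -83.12 ty [ 0.001 -0.004 -1.   ] f [ 0.324  0.13  -4.496] m [0.039 0.091 0.496] w 0.2013324542864603 q [ 0.062  0.358 -0.661  1.792  0.251  1.077 -2.139]
-84.0 (array([-0.6, -0.4,  0.4]), 'yaw', np.float64(0.9))
```

move_arm --increments '[{"offset":[0,0,0],"yaw":0.4,"jaw":255},{"offset":[0,0,0],"yaw":0.8,"jaw":255}]'

```text
clock: 15.08
position: [0.5018, 0.2205, 0.114]
ee_rot: [0.037, -0.705, 0.708, -0.038]
ft_force: [-0.7, 1.1, -3.7]
grip_width: 0.201
```

```bash
python3 turn.py -84
```

```text
15.08 p [0.5018 0.2205 0.114 ] ang -83.93 ty [ 0.001 -0.004 -1.   ] f [-0.658  1.145 -3.745] m [0.101 0.059 0.742] w 0.20065479876900738 q [ 0.06   0.358 -0.658  1.792  0.25   1.077 -2.153]
-84.0 (array([-0.7, -0.4,  0.5]), 'yaw', np.float64(0.1))
```

The moment reached 0.74 N m and was climbing steeply, so the ring is solid on its stop. I'll back off into the clearance.

move_arm --increments '[{"offset":[0,0,0],"yaw":-1.5,"jaw":255},{"offset":[0,0,0],"yaw":-3,"jaw":255},{"offset":[0,0,0],"yaw":-4.5,"jaw":255},{"offset":[0,0,0],"yaw":-6,"jaw":255},{"offset":[0,0,0],"yaw":-6,"jaw":255}]'

```text
clock: 15.5
position: [0.502, 0.2204, 0.1141]
ee_rot: [0.075, -0.702, 0.705, -0.075]
ft_force: [-0.2, -0.2, -3.1]
grip_width: 0.199
```

```bash
python3 turn.py -78
```

```text
15.5 p [0.502  0.2204 0.1141] ang -77.81 ty [ 0.001 -0.004 -1.   ] f [-0.223 -0.177 -3.089] m [-0.012  0.021  0.021] w 0.19894192166389035 q [ 0.075  0.362 -0.676  1.791  0.259  1.079 -2.051]
-78.0 (array([-0.4, -0.3,  0.2]), 'yaw', np.float64(0.2))
```

Free of load. Lifting off.

move_arm --increments '[{"offset":[0,-0.002,0],"yaw":0,"jaw":255},{"offset":[0,-0.004,0],"yaw":0,"jaw":255},{"offset":[0,-0.006,0],"yaw":0,"jaw":255},{"offset":[0,-0.008,0],"yaw":0,"jaw":255},{"offset":[0,-0.011,0],"yaw":0,"jaw":255},{"offset":[0,-0.015,0],"yaw":0,"jaw":255},{"offset":[0,-0.03,0],"yaw":0,"jaw":255},{"offset":[0,-0.05,0],"yaw":0,"jaw":255},{"offset":[0,-0.06,0],"yaw":0,"jaw":255},{"offset":[0,-0.06,0],"yaw":0,"jaw":255}]'

```text
clock: 16.33
position: [0.5031, 0.2215, 0.1767]
ee_rot: [0.073, -0.702, 0.704, -0.077]
ft_force: [0.4, 0.0, -2.7]
grip_width: 0.2
```

Run:
```python
from h import *
st()
print(inc(.46,.03,.18,-88.5),inc(.5308,-.1497,.12,-88.5))
c=manip.camera('wrist');a=cv2.resize(c['pixels'][190:310,250:400,::-1],(750,600),interpolation=cv2.INTER_CUBIC)
cv2.imwrite('pics/w5.png',a)
```

```text
16.33 p [0.5031 0.2215 0.1767] ang -77.81 ty [ 0.005 -0.003 -1.   ] f [ 0.395  0.034 -2.661] m [ 0.007 -0.031  0.043] w 0.20035613895558138 q [ 0.098  0.292 -0.696  1.728  0.206  1.191 -2.012]
(array([ 82.5,  -3. , 178.1]), 'yaw', np.float64(10.7)) (array([ 51.5,  57.9, 368.4]), 'yaw', np.float64(10.7))
```

View pics/w5.png

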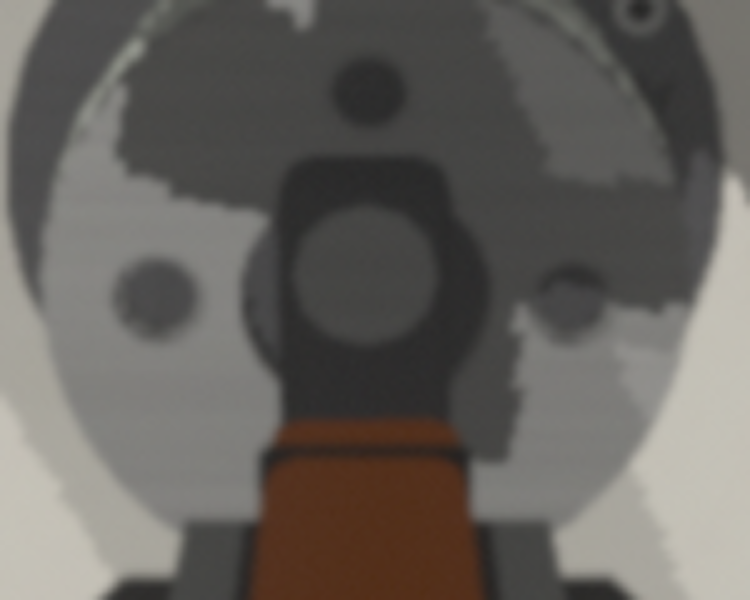

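The view shows the holes level at (157,298) and (571,298), so the ring is at -77.8°. It turned about 63.6°, which is plausible. The stud is still at (366,276), so the spanner did not slip in the jaws. Returning it now.

```bash
python3 -c "
from h import *
print(inc(.465,.0,.18,-88.6),inc(.47,-.12,.16,-88.6))"
```

```text
(array([ 83.3,  -4.2, 208.1]), 'yaw', np.float64(10.8)) (array([103.8,  16.2, 326.4]), 'yaw', np.float64(10.8))
```

move_arm --increments '[{"offset":[0.012,-0.002,0.035],"yaw":3,"jaw":255},{"offset":[0.025,-0.003,0.07],"yaw":6,"jaw":255},{"offset":[0.04,-0.004,0.105],"yaw":9,"jaw":255},{"offset":[0.055,-0.004,0.14],"yaw":10.8,"jaw":255},{"offset":[0.07,-0.004,0.175],"yaw":10.8,"jaw":255},{"offset":[0.083,-0.004,0.208],"yaw":10.8,"jaw":255},{"offset":[0.09,0.002,0.24],"yaw":10.8,"jaw":255},{"offset":[0.095,0.01,0.275],"yaw":10.8,"jaw":255},{"offset":[0.104,0.016,0.31],"yaw":10.8,"jaw":255},{"offset":[0.104,0.016,0.326],"yaw":10.8,"jaw":255}]'

```text
clock: 17.22
position: [0.4672, -0.1248, 0.1578]
ee_rot: [0.007, -0.705, 0.709, -0.006]
ft_force: [-0.2, 0.2, -3.0]
grip_width: 0.204
```

```bash
python3 -c "
from h import *
st();print(inc(.5308,-.1497,.11,-88.56))"
```

```text
17.22 p [ 0.4672 -0.1248  0.1578] ang -88.91 ty [-0.001 -0.005 -1.   ] f [-0.167  0.16  -3.049] m [-0.07   0.045  0.018] w 0.2041118908465082 q [ 0.566  0.124 -0.426  1.92   0.062  1.109 -1.436]
(array([-63.2,  47.8,  25.9]), 'yaw', np.float64(-0.4))
```

move_arm --increments '[{"offset":[-0.025,0.01,0.015],"yaw":-0.4,"jaw":255},{"offset":[-0.05,0.025,0.025],"yaw":-0.4,"jaw":255},{"offset":[-0.063,0.035,0.026],"yaw":-0.4,"jaw":255},{"offset":[-0.063,0.048,0.026],"yaw":-0.4,"jaw":255},{"offset":[-0.063,0.058,0.026],"yaw":-0.4,"jaw":255},{"offset":[-0.063,0.065,0.026],"yaw":-0.4,"jaw":255},{"offset":[-0.063,0.065,0.026],"yaw":-0.4,"jaw":255}]'

```text
clock: 17.8
position: [0.529, -0.1495, 0.0907]
ee_rot: [0.011, -0.706, 0.708, -0.008]
ft_force: [-0.3, 0.3, -2.9]
grip_width: 0.199
```

```bash
python3 -c "
from h import *
st();print(inc(.5308,-.1497,.0705,-88.56))"
```

```text
17.8 p [ 0.529  -0.1495  0.0907] ang -88.5 ty [-0.004 -0.004 -1.   ] f [-0.298  0.346 -2.88 ] m [ 0.008 -0.003  0.002] w 0.19885772767018112 q [ 0.532  0.345 -0.399  1.817  0.161  1.014 -1.477]
(array([-1.9, 20.2,  0.1]), 'yaw', np.float64(0.1))
```

move_arm --increments '[{"offset":[-0.0019,0,0],"yaw":0,"jaw":255},{"offset":[-0.0019,0.004,0],"yaw":0,"jaw":255},{"offset":[-0.0019,0.008,0],"yaw":0,"jaw":255},{"offset":[-0.0019,0.011,0],"yaw":0,"jaw":255},{"offset":[-0.0019,0.013,0],"yaw":0,"jaw":255},{"offset":[-0.0019,0.015,0],"yaw":0,"jaw":255},{"offset":[-0.0019,0.017,0],"yaw":0,"jaw":255}]'

```text
clock: 18.38
position: [0.5308, -0.1496, 0.0736]
ee_rot: [0.011, -0.706, 0.708, -0.008]
ft_force: [0.1, 0.8, -3.4]
grip_width: 0.21
```

```bash
python3 -c "
from h import *
st();print(inc(.5308,-.1497,.0702,-88.56))"
```

```text
18.38 p [ 0.5308 -0.1496  0.0736] ang -88.51 ty [-0.004 -0.004 -1.   ] f [ 0.084  0.817 -3.423] m [ 0.092 -0.037  0.004] w 0.20978492508020644 q [ 0.526  0.371 -0.395  1.824  0.174  0.983 -1.487]
(array([0. , 3.4, 0. ]), 'yaw', np.float64(0.1))
```

move_arm --increments '[{"offset":[0,0.001,0],"yaw":0,"jaw":255},{"offset":[0,0.002,0],"yaw":0,"jaw":255},{"offset":[0,0.003,0],"yaw":0,"jaw":255},{"offset":[0,0.0033,0],"yaw":0,"jaw":255},{"offset":[0,0.0033,0],"yaw":0,"jaw":255}]'

```text
clock: 18.8
position: [0.5309, -0.1496, 0.0704]
ee_rot: [0.011, -0.706, 0.708, -0.008]
ft_force: [-1.0, 1.1, -2.8]
grip_width: 0.203
```

```bash
python3 -c "
from h import *
st()"
```

```text
18.8 p [ 0.5309 -0.1496  0.0704] ang -88.51 ty [-0.004 -0.004 -1.   ] f [-0.977  1.095 -2.835] m [-0.01  -0.051  0.075] w 0.20252016763945094 q [ 0.525  0.375 -0.394  1.826  0.176  0.977 -1.489]
```

move_arm --increments '[{"offset":[0,0.0004,0],"yaw":0,"jaw":255},{"offset":[0,0.0004,0],"yaw":0,"jaw":180},{"offset":[0,0.0004,0],"yaw":0,"jaw":120},{"offset":[0,0,0],"yaw":0,"jaw":60},{"offset":[0,0,0],"yaw":0,"jaw":0},{"offset":[0,0,0],"yaw":0,"jaw":0},{"offset":[0,0,0],"yaw":0,"jaw":0},{"offset":[0,0,0],"yaw":0,"jaw":0},{"offset":[0,0,0],"yaw":0,"jaw":0}]'

```text
clock: 19.55
position: [0.5309, -0.1496, 0.0704]
ee_rot: [0.011, -0.706, 0.708, -0.008]
ft_force: [-0.1, 0.0, 0.2]
grip_width: 1.001
```

move_arm --increments '[{"offset":[0,-0.02,0],"yaw":0,"jaw":0},{"offset":[0,-0.05,0],"yaw":0,"jaw":0},{"offset":[0,-0.09,0],"yaw":0,"jaw":0},{"offset":[0.03,-0.11,0],"yaw":0,"jaw":0},{"offset":[0.07,-0.12,0],"yaw":0,"jaw":0},{"offset":[0.11,-0.13,0],"yaw":0,"jaw":0},{"offset":[0.14,-0.13,0.04],"yaw":0,"jaw":0},{"offset":[0.15,-0.13,0.08],"yaw":0,"jaw":0},{"offset":[0.16,-0.13,0.12],"yaw":0,"jaw":0},{"offset":[0.16,-0.13,0.12],"yaw":0,"jaw":0}]'

```text
clock: 20.38
position: [0.3714, -0.2796, 0.2019]
ee_rot: [0.008, -0.705, 0.709, -0.005]
ft_force: [-0.0, 0.3, 0.6]
grip_width: 1.002
```

```bash
sed -i "s#pics/b.png#pics/c.png#" m.py; sed -i "s#.08)&(z>.09)#.05)\&(z>.09)\&(z<.12)#" m.py; python3 -c "
from h import *
st()"; python3 m.py
```

```text
20.38 p [ 0.3714 -0.2796  0.2019] ang -88.94 ty [-0.004 -0.007 -1.   ] f [-0.044  0.272  0.565] m [ 0.03  -0.006  0.027] w 1.002032259996156 q [ 0.789  0.026 -0.25   1.918  0.015  1.198 -1.019]
bench z -0.00020946522663542287
holder 614 ((530.5371704101562, -149.5359649658203), (94.7625961303711, 47.369667053222656), 2.030951976776123) 0.024002551549432052
bar 147 ((528.0299072265625, -150.09190368652344), (24.683149337768555, 75.49508666992188), 84.47572326660156) 0.038076961244888775
grip 142 ((530.353271484375, -149.98313903808594), (28.820995330810547, 18.160274505615234), 1.021201491355896) 0.09949588220967384
ring 1418 ((501.58453369140625, 220.02175903320312), (86.58483123779297, 89.68050384521484), 1.3015670776367188) 0.06522918788570209
((502.25732421875, 219.51699829101562), 45.364662170410156)
flange ((502.04730224609375, 219.32159423828125), 59.59673309326172)
```

View pics/c.png

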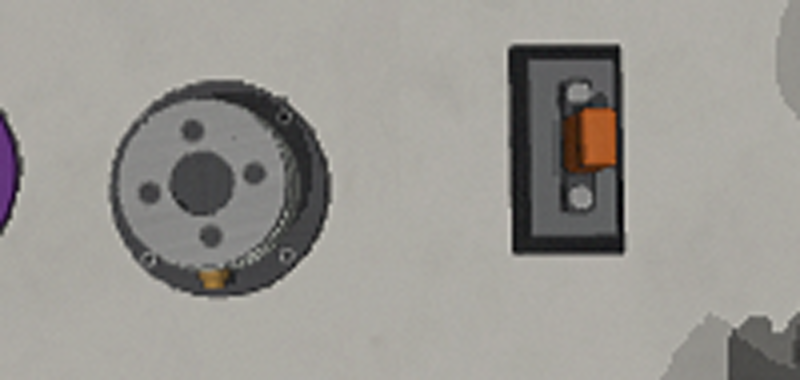

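The final view shows the ring holes about 11° on from the cell axes, the spanner upright and seated (grip top 99.5 mm), and the gripper clear. Handing in.

```bash
python3 -c "
from workcell import manip
print(manip.hand_in())"
```

```text
the job is handed in; nothing more can be done
None
```

I screwed the lock ring clockwise until it came up solid, put the spanner back in its holder and handed the job in at about 20.5 s of the 72 s allowed.

- **Turning:** the prongs went into the holes without pressing on the ring face. After one small sideways correction (about 4 N), the ring turned about 64° at a steady 0.2–0.3 N m.
- **At the stop:** the moment rose steeply to 0.74 N m, and I stopped there. I backed off until the moment was near zero (0.02 N m) before lifting the spanner off.
- **Last checks:** the ring face reads about 0.6 mm lower than at the start. The spanner stands upright in the holder at its original position within 1 mm, with its grip top at 99.5 mm (expected 100). The gripper was clear. I did not measure the bystanders again after the job, but every move was planned to pass clear of them.

**Disagreements:**
- The cameras disagreed by 2–4 mm on where the ring centre was. I settled it by turning the wrist camera above the ring and then by feel.
- The final hole angle reads 11–12° off the world axes, against "within 10°" of the cell's axes. The difference is within what I could measure of the ring and cell angles.
- The disc inside the bore looks darker in the last picture than in the first. I took this for a lighting effect and did not check it further.

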